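Hang the rinsed tube carrier on the turning draining tree

ROBOT

A 6-joint arm with a two-finger parallel gripper is mounted at the origin on the work surface. World frame = base frame: x ahead of the robot, y to its left, z up, the work surface at z = 0. Lengths are in mm, angles in rad, forces in N, time in s.
With the tool pointing down it reaches from about 350 to 925 mm from the base axis. Payload 6.4 kg.
Tool frame: the origin (TCP) lies at the very end of the fingers, on their centre line; the grasp point (between the pads) lies 19 mm behind it (arm.tcp_to_grasp is the distance from the TCP to the grasp point, in mm); z points along the fingers, y is the line along which they close (so a half turn about z gives the same grasp; the last joint's range is limited). The gripper opens to 85 mm and grips with 20 to 120 N. Pads are 22 mm wide; open, the fingers measure 114 mm over their backs; the gripper's body (76 mm by 85 mm) begins 54 mm behind the grasp point. The pads swing forward as they close: fully open they stand 13 mm farther back than shut.
Start: joints at [1.169, 0.245, 1.558, -0, 1.339, -0.174], TCP at [146.789, 633.22, 231.29] pointing down, gripper open.
Joint ranges: [-3.13, 3.13], [-1.02, 2.26], [0.13, 2.54], [-0.95, 4.09], [0.21, 2.88], [-2.74, 2.74]. Speed limits (rad/s): [2.57, 2.57, 3.14, 3.14, 3.14, 3.14].

INTERFACE

Orientations are given as a unit quaternion [x, y, z, w].
In Python, from station import arm gives the robot as it stands.
- The arm moves only by the shell command python3 -m inch 'ROWS' [FORCE]. ROWS is JSON, a list of rows, each a list of 3 entries, a list of its own where there are three numbers: the shift along the tool's x, y, z in cm, then the turn, a rotation vector about the tool's x, y, z in rad, then the closure in counts, from 0 (fully open) to 255 (shut). A call has 1 to 20 rows; each row shifts and turns the commanded pose from where the row before left it, along the tool's axes as they then stand; what a row does not reach is not made up. A row lasts 1/10 s, in which the tool goes at most 50 mm and 8.59 degrees, less where a joint would pass 70% of its speed; a pose out of reach is approached as far as the arm can. A call with a gripper value outside its range is refused whole. The fingers move at their own pace and stop on an object; FORCE is the grip in N (left out, the last holds). Time passes only in rows, so rows that do not move let the fingers close. It gives the time, the measured TCP pose, the force and the opening at its end, in the units of the state.
- arm.observe(): the state, without advancing time (a new reading comes with each control period).
- arm.get_image(name): name is "side" or "top"; returns (picture, depth): 420x560x3 uint8, blue, green, red; 420x560 float32, mm along the optical axis (not along the pixel's ray), 0 where there is no reading.
- arm.get_calibration(name): a dict with "K" (3x3 intrinsics, pixels), "extrinsics" (4x4, takes a point from camera to world coordinates). Camera axes: x right, y down, z forward; pixel columns grow to the right and rows downward; lengths in mm; the calibration is good to about 2 mm. A picture is of the moment at which its call begins. get_calibration takes no time and is no camera call.
- arm.sign_off(): hands the job in, once; it reports no verdict.
The state is a dict: "t": time; "q": joint angles; "qd": joint speeds; "tau": joint torques, N m; "eef_pos": TCP position; "ee_rot": TCP orientation; "ft_force": force on the tool from outside, world axes, zero at the start; "moment": the same for the moment, N m; "width": finger opening in mm.
Only numpy, scipy, OpenCV 4.12 (cv2) and the standard library are available. Lean on these libraries where they do the work, as an engineer would, in place of code of your own. Each camera call takes 0.05 s, during which the arm holds its last target. There are 200 camera calls.

TASK

Hang the rinsed tube carrier up to drain: turn the draining tree until its one empty branch stands over the long toe of its foot, then slide the standing carrier's eye well onto that branch and let it hang there freely and at rest, the branch still over the toe. The branch has been bent a little and is not quite where it should be, so feel your way on gently and do not force the carrier against the tree; leave everything else on the bench where it is.

Things in the scene. Friction and masses are not known exactly. Their poses are not given: they have to be found in the camera images.
- carrier: Loose blue plastic tube carrier standing on the bench, 90 to 170 g (two alike already hang on the tree and stay there). Origin: centre of its underside, z up. Foot block 34 (x) by 70 (y) by 30 mm high with tube wells; from its middle rises a flat panel 8 mm thick (x), 40 mm wide (y), to 130 mm height, with the eye near its top.
- eye (a point): Centre of the carrier's eye, 109.5 mm above its underside; axes as the carrier's. The eye goes right through the panel along x, either face may go first: 13 mm wide (y), from 102 to 117 mm height, a bar above it. The carrier can be held from above by the panel's 40 mm wide sides beside the eye.
- foot: Fixed foot of the draining tree: grey disc 140 mm across, 12 mm high, with one long toe, 26 mm wide, 10 mm high, reaching 130 mm from the centre along the foot's -x, roughly towards the robot. Origin: on the tree's upright turning axis, at bench height.
- tree: The tree: turns endlessly either way about the foot's upright axis and stays where left (1.3 N at 90 mm from the axis turns it). Origin on the axis at bench height, z up. Hub 40 mm across, top at 220 mm. Four branches a quarter turn apart: -x empty; +y and -y hold carriers (eyes 68 mm out, tops at 222 mm), +x a round steel sieve (top at 214 mm); these three things are fast to it.
- branch_mid (a point): Where the middle of the empty branch would be if unbent: 60 mm from the turning axis along the tree's -x, 203 mm high. All branches are round steel rods 8 mm thick, with round ends, reaching 100 mm from the axis and, unbent, rising outwards: centreline 195 mm high at 22 mm from the axis, 211 mm at the tip.
- branch_end (a point): Where the empty branch's tip would be if unbent: 100 mm from the axis, 211 mm high. It is really bent at its root (22 mm out, 195 mm high; straight from there) by up to 0.2 rad sideways and 0.1 rad up or down, so the true tip is up to 16 mm to one side and 8 mm higher or lower. No reading shows this. Firm handling (25 N) does not bend it further.
- pipette: Bystander: grey and white micropipette, 200 mm long, lying flat, 26 mm thick. Origin: centre of its underside (near mid length).
- buffer_bottle: Bystander: clear capped bottle, 70 mm diameter, 150 mm tall. Origin: centre of its underside.
- small_bottle: Bystander: clear capped bottle, 48 mm diameter, 90 mm tall. Origin: centre of its underside.
- jar: Bystander: clear jar with a metal lid, 72 mm diameter, 110 mm tall. Origin: centre of its underside.
- beaker: Bystander: glass beaker, 68 mm diameter, 90 mm tall. Origin: centre of its underside.
- pen: Bystander: ball pen, 140 mm long, 11 mm thick, lying flat. Origin: centre of its underside (near mid length).
Not all that is in view belongs to the job. Leave any pink or red look-alike of the carrier alone.

How it is judged (in metres and radians):
On the way, in this order (a step that is already met when the one before it is completed fails the run):
1. the empty branch has been turned to stand over the long toe (within about 20 degrees) with the carrier not yet on it (x of branch_mid in the frame of foot below -0.02 m and y of branch_mid in the frame of foot between -0.02 and 0.02 m and horizontal distance between eye and foot above 0.1 m), for 0.3 s.
2. the carrier hangs by its eye on that branch (x of branch_mid in the frame of foot below -0.02 m and y of branch_mid in the frame of foot between -0.02 and 0.02 m and x of eye in the frame of tree between -0.09 and -0.028 m and y of eye in the frame of tree between -0.022 and 0.022 m and z of eye in the frame of tree between 0.172 and 0.222 m and angle between carrier's own z axis and vertical below 0.25 rad and contact force between carrier and tree above 0.3 N), for 0.2 s.
At the end, for the whole second after the job is handed in: Empty branch over the toe: its straight line within 20 mm of the toe's middle line 60 mm out. Carrier hanging by its eye on it: eye 28 to 90 mm from the axis, within 22 mm of that line, 172 to 222 mm high, upright within 0.25 rad, its weight on the tree, slower than 0.03 m/s (all of step 2 and linear speed of carrier below 0.03 m/s); the robot touches nothing.
It fails at once if the carrier was forced against the tree (more than 20 N) (contact force between carrier and tree above 20 N).
It fails at once if something else on the bench was moved by more than 30 mm (distance of any of pipette, buffer_bottle, small_bottle, jar, beaker, pen from where it was at the start of the episode above 0.03 m).
It also fails if it takes over 72 s, if anything falls off the work surface, if the arm or the gripper's body presses on something with over 40 N, if the wrist force passes 120 N, or if a joint passes its speed limit or range.

## Working session

There is one attempt and no reset: what is moved stays moved. The work goes in short steps, Python scripts to look and compute and a shell command to move; the robot and the scene stay as the last step left them, time stands still between calls to the robot, and variables do not carry over. Pictures are saved under pics/ and viewed, on a budget of 10 in all, crops included, one or two more only if the job needs it, and the job is handed in when it is done.

```bash
ls; mkdir -p pics; python3 - <<'E'
from station import arm
import cv2,numpy as np
for n in("top","side"):
    im,d=arm.get_image(n); cv2.imwrite(f"pics/{n}0.png",im); np.save(f"pics/{n}0.npy",d)
    c=arm.get_calibration(n); print(n,np.round(c["K"],1).tolist(),np.round(c["extrinsics"],3).tolist())
s=arm.observe(); print(s)
E
```

```text
pics
top [[395.5, 0.0, 277.5], [0.0, 395.5, 209.4], [0.0, 0.0, 1.0]] [[0.004, -0.993, 0.116, 475.074], [-1.0, -0.006, -0.015, 7.705], [0.016, -0.116, -0.993, 1086.066], [0.0, 0.0, 0.0, 1.0]]
side [[506.4, 0.0, 282.6], [0.0, 506.4, 214.0], [0.0, 0.0, 1.0]] [[0.991, -0.085, 0.106, 488.081], [-0.135, -0.719, 0.682, -854.681], [0.019, -0.69, -0.723, 1034.593], [0.0, 0.0, 0.0, 1.0]]
{'t': 0.1, 'q': array([ 1.16892509e+00,  2.45765140e-01,  1.55891689e+00,  1.54428804e-05,
        1.33869234e+00, -1.74085126e-01]), 'qd': array([-0.00147157, -0.00293283, -0.00034243, -0.00064735,  0.00175853,
        0.00072995]), 'tau': array([-9.55423238e-04, -4.30670285e+01, -3.27126217e+01, -1.35250357e-04,
        2.90395750e-03, -5.17477304e-06]), 'eef_pos': array([146.56256343, 632.73788793, 230.26381921]), 'ee_rot': array([ 1.13648711e-01,  9.93520597e-01, -8.52042235e-04, -2.60220812e-04]), 'ft_force': array([ 0.2612252 ,  0.32167901, -0.40477713]), 'moment': array([-0.01091586, -0.03636822,  0.02240657]), 'width': 85.5028172603361}
```

View pics/top0.png

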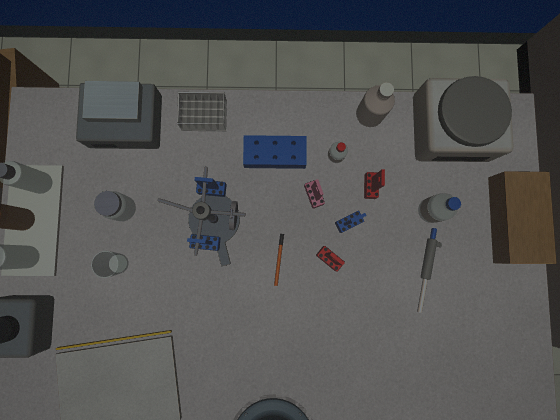

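View pics/side0.png

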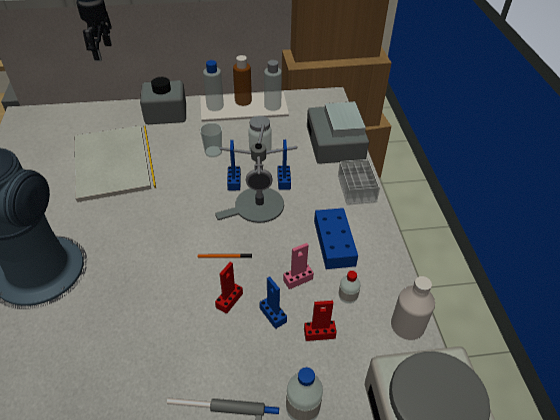

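```bash
cat > h.py <<'E'
import numpy as np,cv2
from station import arm
def cloud(n,d):
    c=arm.get_calibration(n);K=np.array(c["K"]);T=np.array(c["extrinsics"])
    v,u=np.mgrid[:d.shape[0],:d.shape[1]]
    p=np.stack([(u-K[0,2])*d/K[0,0],(v-K[1,2])*d/K[1,1],d],-1)
    return p@T[:3,:3].T+T[:3,3]
def project(n,P):
    c=arm.get_calibration(n);K=np.array(c["K"]);T=np.linalg.inv(np.array(c["extrinsics"]))
    q=(np.atleast_2d(P)@T[:3,:3].T+T[:3,3])@K.T
    return q[:,:2]/q[:,2:]
def blue(im): h=cv2.cvtColor(im,cv2.COLOR_BGR2HSV); return (h[...,0]>100)&(h[...,0]<130)&(h[...,1]>120)&(h[...,2]>50)
def circ(p):
    A=np.c_[2*p[:,:2],np.ones(len(p))];s=np.linalg.lstsq(A,(p[:,:2]**2).sum(1),rcond=None)[0]
    return s[:2],np.sqrt(s[2]+s[:2]@s[:2])
E
python3 - <<'E'
from h import *
for n in("top","side"):
    im=cv2.imread(f"pics/{n}0.png");d=np.load(f"pics/{n}0.npy");P=cloud(n,d)
    k,l,st,ce=cv2.connectedComponentsWithStats((blue(im)&(d>0)).astype(np.uint8))
    for i in range(1,k):
        if st[i,4]<25: continue
        p=P[l==i]; print(n,st[i],"min",p.min(0).round(),"max",p.max(0).round())
        if n=="top" and abs(ce[i,0]-350)<15 or n=="side" and abs(ce[i,0]-273)<8 and abs(ce[i,1]-303)<15:
            for lo,hi in((20,38),(50,128),(126,140)):
                q=p[(p[:,2]>lo)&(p[:,2]<hi)]
                if len(q)>5:
                    r=cv2.minAreaRect(q[:,:2].astype(np.float32)); print("  z",lo,len(q),np.round(r[0]),np.round(r[1]),round(r[2],1),q.mean(0).round())
    roi=np.zeros(d.shape,bool)
    if n=="top": roi[140:290,140:265]=1
    else: roi[120:225,205:305]=1
    z=P[...,2]
    f=P[roi&(z>7)&(z<16)&~blue(im)]
    # hub top
    h=P[roi&(z>214)&(z<224)]; print(n,"hub?",len(h),np.median(h,0).round())
    b=P[roi&(z>190)&(z<235)]; np.save(f"pics/b_{n}.npy",b); np.save(f"pics/f_{n}.npy",f); print(len(f),f.mean(0).round(), f.min(0).round(),f.max(0).round())
E
python3 - <<'E'
import sys; sys.path.insert(0,'.')
import cv2,numpy as np,os
os.chdir('.')
a=cv2.resize(cv2.imread("pics/top0.png")[150:280,145:265],None,fx=3.3,fy=3.3,interpolation=cv2.INTER_CUBIC)
b=cv2.resize(cv2.imread("pics/side0.png")[130:230,205:305],None,fx=4,fy=4.29,interpolation=cv2.INTER_CUBIC)
cv2.imwrite("pics/c0.png",np.hstack([a,b]))
E
```

```text
top [    0     0   560    33 15083] min [ 1527. -1252.  -677.] max [1549. 1275. -427.]
top [ 243  136   63   29 1733] min [718. -82.   7.] max [798.  85.  51.]
top [195 177  18   5  66] min [638. 139. 219.] max [648. 178. 226.]
top [206 181  19  14  98] min [625. 125. 117.] max [657. 169. 164.]
top [196 183   6  10  25] min [629. 182. 118.] max [651. 194. 127.]
top [448 197  13  13 127] min [ 587. -446.  145.] max [ 617. -415.  154.]
top [345 211  21  17 128] min [ 552. -239.   27.] max [ 595. -183.  135.]
  z 20 75 [ 574. -215.] [31. 41.] 26.6 [ 574. -214.   31.]
  z 50 10 [ 567. -200.] [ 8. 34.] 28.4 [ 569. -199.  108.]
  z 126 46 [ 568. -203.] [ 7. 38.] 26.7 [ 568. -203.  131.]
top [337 218  13  14  67] min [ 541. -201.   26.] max [ 576. -168.   45.]
  z 20 66 [ 558. -184.] [31. 26.] 26.8 [ 557. -183.   31.]
top [431 228   6  11  41] min [ 524. -440.   15.] max [ 551. -426.   25.]
top [187 235  32  15 205] min [490. 137. 117.] max [524. 205. 225.]
top hub? 263 [574. 166. 220.]
1346 [565. 161.  11.] [449.  29.   7.] [791. 373.  16.]
side [  388     0   172   418 38371] min [1522. -302. -682.] max [1558. 1916.  167.]
side [206  60  10  13 109] min [457. 631. 149.] max [487. 672. 185.]
side [227 140  13  50 309] min [492. 130.  95.] max [528. 203. 226.]
side [278 140  13  49 328] min [627. 119.  95.] max [664. 188. 225.]
side [ 315  208   43   61 1785] min [721. -89.  -1.] max [802.  84.  53.]
side [260 277  27  51 653] min [ 544. -244.    2.] max [ 601. -176.  135.]
  z 20 247 [ 571. -206.] [34. 69.] 26.6 [ 570. -215.   29.]
  z 50 244 [ 572. -205.] [11. 42.] 25.8 [ 571. -210.   91.]
  z 126 57 [ 572. -206.] [ 9. 40.] 25.9 [ 572. -207.  130.]
side [298 367  17  19 238] min [ 590. -449.  129.] max [ 621. -419.  154.]
side [264 406  15   8  92] min [ 526. -444.   11.] max [ 555. -427.   24.]
side hub? 144 [578. 159. 220.]
1355 [564. 163.  11.] [426.  69.   7.] [735. 579.  16.]
```

View pics/c0.png

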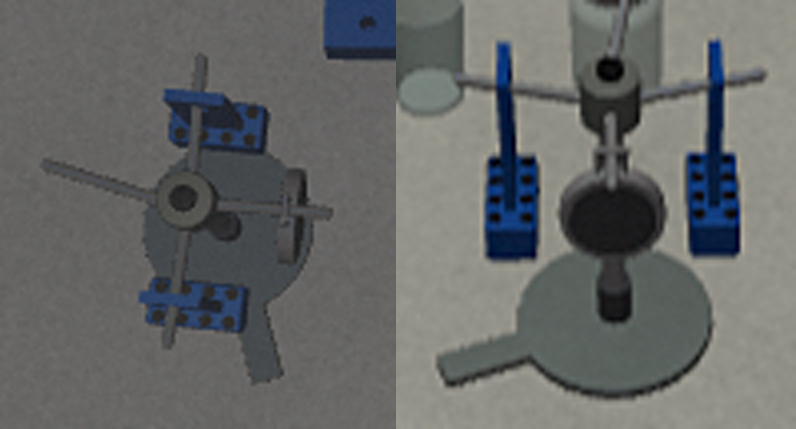

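```bash
python3 - <<'E'
from h import *
for n in("top","side"):
    im=cv2.imread(f"pics/{n}0.png");b=np.load(f"pics/b_{n}.npy");f=np.load(f"pics/f_{n}.npy")
    for s in(0,):
        h=b[(b[:,2]>214)&(b[:,2]<224)&(np.hypot(b[:,0]-576,b[:,1]-163)<30)]
        mc,r=cv2.minEnclosingCircle(h[:,:2].astype(np.float32)); print(n,"hub",np.round(mc),round(r),h.mean(0).round())
    ctr=np.array([576,163.])
    q=f[np.hypot(*(f[:,:2]-ctr).T)<90]
    q2=q[np.hypot(*(q[:,:2]-ctr).T)<78]; print(" disc",q2.min(0).round(),q2.max(0).round())
    t=f[(np.hypot(*(f[:,:2]-ctr).T)>80)&(np.hypot(*(f[:,:2]-ctr).T)<140)&(f[:,0]<510)]
    m=np.median(t[:,:2],0); print(" toe mean",m.round(),"ang",np.degrees(np.arctan2(*(m-ctr)[::-1])).round(1),len(t), t.min(0).round(),t.max(0).round())
    r=np.hypot(*(b[:,:2]-ctr).T);a=np.degrees(np.arctan2(b[:,1]-ctr[1],b[:,0]-ctr[0]))
    for c0 in(-95,-5,80,175):
        da=(a-c0+180)%360-180; k=(abs(da)<22)&(r>25)&(r<103)
        w=b[k]; print(" br",c0,len(w))
        for lo in(25,45,75,90):
            v=w[(r[k]>=lo)&(r[k]<lo+15)]
            if len(v): print("   ",lo,v.mean(0).round(1),np.degrees(np.arctan2(v.mean(0)[1]-ctr[1],v.mean(0)[0]-ctr[0])).round(1),len(v))
E
```

```text
top hub [575. 167.] 17 [575. 166. 218.]
 disc [500.  96.   7.] [640. 235.  16.]
 toe mean [473. 137.] ang -165.7 167 [449. 119.   7.] [500. 260.  16.]
 br -95 181
    25 [571.4 130.4 202. ] -98.1 20
    45 [569.4 111.2 205.9] -97.2 22
    75 [567.   81.6 211.7] -96.3 23
    90 [565.8  69.8 213.9] -96.2 10
 br -5 207
    25 [608.9 161.6 201.6] -2.5 22
    45 [627.7 160.  205.3] -3.4 21
    75 [658.2 157.3 211.3] -4.0 22
    90 [669.1 156.  212.8] -4.3 13
 br 80 128
    25 [578.5 194.9 200.7] 85.4 27
    45 [584.4 214.4 204.8] 80.7 27
    75 [592.9 243.6 211.4] 78.2 27
    90 [596.3 255.8 214. ] 77.6 16
 br 175 193
    25 [544.1 167.8 200.5] 171.4 25
    45 [524.1 169.3 204.8] 173.1 24
    75 [494.9 172.  211.9] 173.7 27
    90 [481.6 173.7 213.7] 173.5 19
side hub [579. 162.] 17 [578. 161. 218.]
 disc [500.  93.   7.] [647. 227.  16.]
 toe mean [476. 134.] ang -163.6 120 [451. 115.   7.] [501. 153.  15.]
 br -95 116
    25 [574.8 132.6 202.1] -92.2 10
    45 [572.8 112.6 204.7] -93.6 7
    75 [571.3  82.3 206.6] -93.4 15
    90 [569.2  68.2 213.1] -94.1 10
 br -5 154
    25 [607.  159.8 199.1] -5.9 19
    45 [627.9 157.7 203.7] -5.9 18
    75 [654.5 148.6 208.9] -10.4 30
    90 [670.9 152.9 212.7] -6.1 11
 br 80 57
    25 [584.6 199.  203.3] 76.6 8
    45 [588.4 212.9 205.5] 76.1 13
    75 [597.4 242.4 211.6] 74.9 12
    90 [599.9 254.3 213.5] 75.3 8
 br 175 150
    25 [543.2 165.7 200.6] 175.4 18
    45 [522.9 167.1 204.5] 175.5 18
    75 [493.3 170.7 210.2] 174.7 18
    90 [482.6 171.2 211.1] 175.0 8
```

```bash
python3 -m inch '[[[0,0,-2],[0,0,-0.114],255],[[0,0,-2],[0,0,-0.114],255],[[-3.5,-2.9,0],[0,0,0],255],[[-3.5,-2.9,0],[0,0,0],255],[[-3.5,-2.9,0],[0,0,0],255],[[-3.5,-2.9,0],[0,0,0],255],[[-3.5,-2.9,0],[0,0,0],255],[[-3.5,-2.9,0],[0,0,0],255],[[-3.5,-2.9,0],[0,0,0],255],[[-3.5,-2.9,0],[0,0,0],255],[[-3.5,-2.9,0],[0,0,0],255],[[-3.5,-2.9,0],[0,0,0],255],[[-3.5,-2.9,0],[0,0,0],255],[[-3.5,-2.9,0],[0,0,0],255],[[-3.5,-2.9,0],[0,0,0],255],[[-3.5,-2.9,0],[0,0,0],255],[[0,0,0],[0,0,0],255],[[0,0,0],[0,0,0],255]]' 30
```

```text
t: 1.9
eef_pos: [637.1, 226.5, 270.3]
ee_rot: [0.001, 1.0, -0.0, -0.001]
ft_force: [0.7, -0.4, 0.1]
width: 0.1
```

```bash
python3 -m inch '[[[0,0,4],[0,0,0],255],[[0,0,4],[0,0,0],255],[[0.78,0.69,0],[0,0,0],255],[[0.86,0.59,0],[0,0,0],255],[[0.92,0.48,0],[0,0,0],255],[[0.97,0.36,0],[0,0,0],255],[[1.01,0.24,0],[0,0,0],255],[[1.03,0.12,0],[0,0,0],255],[[1.04,-0.01,0],[0,0,0],255],[[1.03,-0.14,0],[0,0,0],255],[[1.0,-0.26,0],[0,0,0],255],[[0.97,-0.38,0],[0,0,0],255],[[0.91,-0.5,0],[0,0,0],255],[[0.84,-0.6,0],[0,0,0],255],[[0.77,-0.7,0],[0,0,0],255],[[0.67,-0.79,0],[0,0,0],255],[[0.57,-0.87,0],[0,0,0],255],[[0.46,-0.93,0],[0,0,0],255],[[0.35,-0.98,0],[0,0,0],255],[[0,0,0],[0,0,0],255]]'; python3 - <<'E'
from h import *
im,d=arm.get_image("side");cv2.imwrite("pics/side1.png",im)
t,d2=arm.get_image("top");np.save("pics/top1.npy",d2);cv2.imwrite("pics/top1.png",t)
a=cv2.resize(t[140:290,140:270],None,fx=3,fy=3,interpolation=cv2.INTER_CUBIC)
b=cv2.resize(im[110:230,200:310],None,fx=3.5,fy=3.75,interpolation=cv2.INTER_CUBIC)
cv2.imwrite("pics/c1.png",np.hstack([a,b]))
E
```

```text
t: 3.9
eef_pos: [494.4, 189.2, 191.0]
ee_rot: [0.001, 1.0, -0.0, -0.001]
ft_force: [0.6, 0.3, 0.3]
width: 0.1
```

View pics/c1.png

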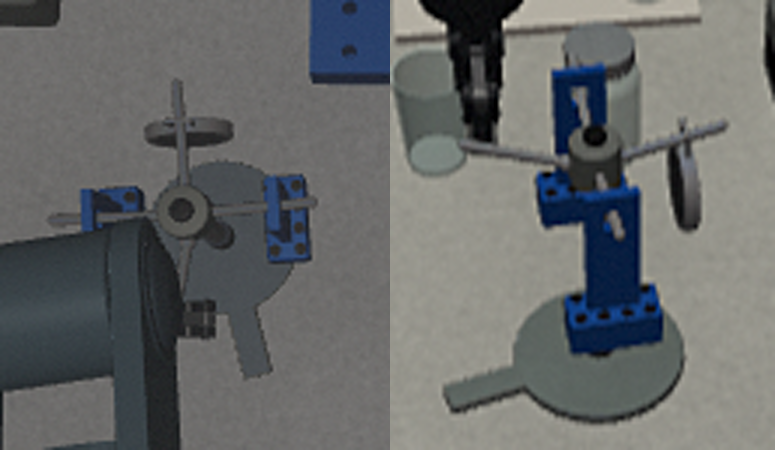

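```bash
python3 -m inch '[[[0.15,-0.55,0],[0,0,0],255],[[0.12,-0.55,0],[0,0,0],255],[[0.1,-0.55,0],[0,0,0],255],[[0,0,0],[0,0,0],255],[[0,2,0],[0,0,0],255],[[0,1,-4],[0,0,0],255],[[0,0,-5],[0,0,0],255],[[-0.8,-4,-1],[0,0,0],255],[[-0.8,-4,0],[0,0,0],255],[[-0.8,-4,0],[0,0,0],255],[[-0.8,-4,0],[0,0,0],255],[[-0.8,-4,0],[0,0,0],255],[[-0.8,-4,0],[0,0,0],255],[[-0.8,-4,0],[0,0,0],0],[[-0.8,-4,0],[0,0,-0.116],0],[[-0.8,-4,0],[0,0,-0.116],0],[[0,-4.4,0],[0,0,-0.116],0],[[0,0,0],[0,0,-0.116],0],[[0,0,0],[0,0,0],0],[[0,0,0],[0,0,0],0]]'; python3 - <<'E'
from h import *
im,d=arm.get_image("side");cv2.imwrite("pics/side2.png",im)
t,d2=arm.get_image("top");np.save("pics/top2.npy",d2);cv2.imwrite("pics/top2.png",t)
P=cloud("top",d2);z=P[...,2];roi=np.zeros(z.shape,bool);roi[140:290,140:265]=1
b=P[roi&(z>190)&(z<235)]
ctr=np.array([575,165.])
r=np.hypot(*(b[:,:2]-ctr).T);a=np.degrees(np.arctan2(b[:,1]-ctr[1],b[:,0]-ctr[0]))
for c0 in(15,105,-165,-75):
    da=(a-c0+180)%360-180; k=(abs(da)<24)&(r>25)&(r<103)
    w=b[k]; rr=r[k]
    for lo in(25,45,75,90):
        v=w[(rr>=lo)&(rr<lo+15)]
        if len(v): print(c0,lo,v.mean(0).round(1),len(v))
a=cv2.resize(t[140:290,140:270],None,fx=3,fy=3,interpolation=cv2.INTER_CUBIC)
b=cv2.resize(im[220:340,220:330],None,fx=3.5,fy=3.75,interpolation=cv2.INTER_CUBIC)
cv2.imwrite("pics/c2.png",np.hstack([a,b]))
E
```

```text
t: 6.0
eef_pos: [577.9, -197.3, 291.0]
ee_rot: [-0.229, 0.973, 0.0, -0.0]
ft_force: [-0.4, -0.0, 0.5]
width: 85.0
15 25 [606.1 173.3 201.4] 24
15 45 [625.7 178.1 205.2] 25
15 75 [655.2 185.6 211.5] 23
15 90 [665.5 188.1 213.9] 13
105 25 [566.4 196.3 200.8] 26
105 45 [561.6 215.6 205. ] 26
105 75 [553.5 244.6 210.5] 27
105 90 [550.8 256.6 212.9] 16
-165 25 [543.3 159.4 201.2] 28
-165 45 [522.9 158.2 205.7] 26
-165 75 [493.  156.5 211.7] 28
-165 90 [481.2 155.4 214.6] 15
-75 25 [582.5 133.1 201.3] 23
-75 45 [587.6 114.1 205.4] 25
-75 75 [595.1  84.7 211.5] 25
-75 90 [598.5  73.  212.9] 14
```

View pics/c2.png

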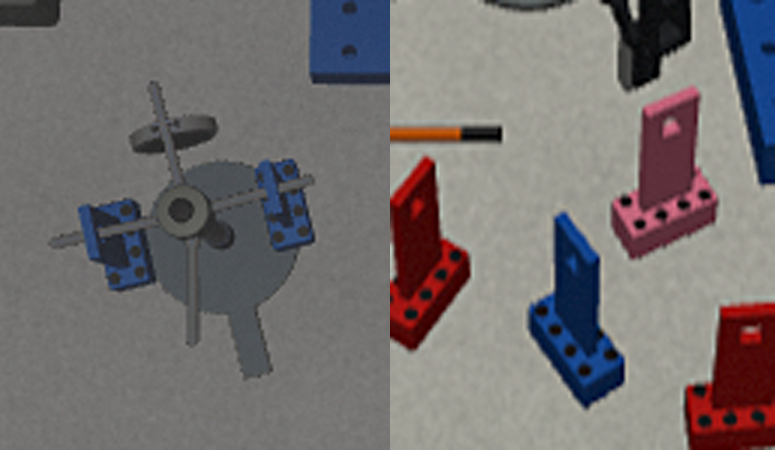

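```bash
python3 -m inch '[[[1.04,-0.29,0],[0,0,0],0],[[0,0,4.5],[0,0,0],0],[[0,0,4.5],[0,0,0],0],[[0,0,4.5],[0,0,0],0],[[0,0,3.5],[0,0,0],0],[[0,0,2.6],[0,0,0],0],[[0,0,0],[0,0,0],0],[[0,0,0],[0,0,0],120],[[0,0,0],[0,0,0],255],[[0,0,0],[0,0,0],255],[[0,0,0],[0,0,0],255],[[0,0,0],[0,0,0],255],[[0,0,0],[0,0,0],255],[[0,0,0],[0,0,0],255]]' 40
```

```text
t: 7.5
eef_pos: [571.3, -205.3, 97.6]
ee_rot: [-0.23, 0.973, -0.001, 0.001]
ft_force: [-0.8, 1.7, 6.2]
width: 39.7
```

```bash
python3 -m inch '[[[0,0,-2],[0,0,0],255],[[0,0,-4],[0,0,0],255],[[0,0,-4],[0,0,0.1],255],[[0,0,-4],[0,0,0.1],255],[[0,0,0],[0,0,0.1],255],[[0,0,0],[0,0,0.098],255],[[1.0,3.0,0],[0,0,0],255],[[1.1,4.1,0],[0,0,0],255],[[1.1,4.1,0],[0,0,0],255],[[1.2,4.1,0],[0,0,0],255],[[1.2,4.1,0],[0,0,0],255],[[1.2,4.1,0],[0,0,0],255],[[1.2,4.1,0],[0,0,0],255],[[1.2,4.0,0],[0,0,0],255],[[1.0,3.0,0],[0,0,0],255],[[0,2,0],[0,0,0],255],[[0,0,0],[0,0,0],255],[[0,0,0],[0,0,0],255],[[0,0,0],[0,0,0],255]]'; python3 - <<'E'
from h import *
im,d=arm.get_image("side");cv2.imwrite("pics/side3.png",im);np.save("pics/side3.npy",d)
t,d2=arm.get_image("top");np.save("pics/top3.npy",d2);cv2.imwrite("pics/top3.png",t)
a=cv2.resize(t[140:290,140:270],None,fx=3,fy=3,interpolation=cv2.INTER_CUBIC)
b=cv2.resize(im[110:230,200:310],None,fx=3.5,fy=3.75,interpolation=cv2.INTER_CUBIC)
cv2.imwrite("pics/c3.png",np.hstack([a,b]))
print(arm.observe()["ft_force"])
E
```

```text
t: 9.4
eef_pos: [444.4, 152.8, 235.4]
ee_rot: [-0.033, 0.999, -0.0, 0.0]
ft_force: [-0.8, -0.1, -1.4]
width: 38.9
[-0.21561146  0.05127897 -0.85278793]
```

View pics/c3.png

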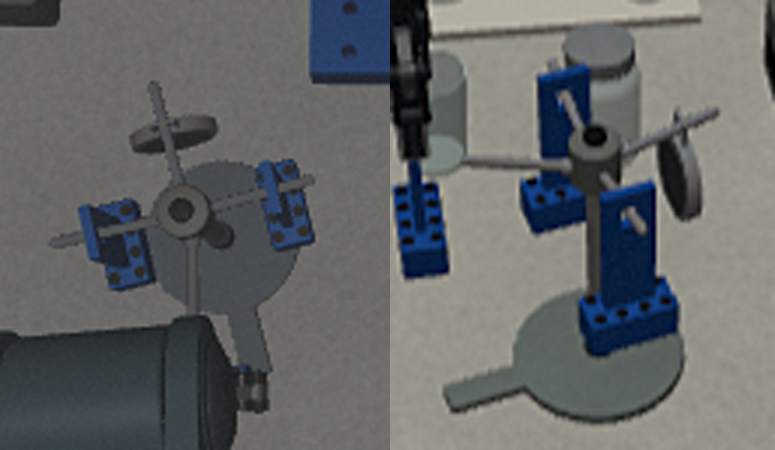

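```bash
python3 - <<'E'
from h import *
im=cv2.imread("pics/side3.png");d=np.load("pics/side3.npy");P=cloud("side",d);z=P[...,2]
B=blue(im)&(d>0)
k,l,st,ce=cv2.connectedComponentsWithStats(B.astype(np.uint8))
for i in range(1,k):
    if st[i,4]<30 or abs(ce[i,1]-170)>40 or ce[i,0]>225: continue
    p=P[l==i];print(st[i],p.min(0).round(1),p.max(0).round(1))
    zt=p[:,2].max()
    for lo,hi in((115,160),(158,172),(172,260)):
        q=p[(p[:,2]>lo)&(p[:,2]<hi)]
        if len(q)>5:
            r=cv2.minAreaRect(q[:,:2].astype(np.float32));print(lo,len(q),q.mean(0).round(1),np.round(r[0],1),np.round(r[1],1),round(r[2],1))
roi=np.zeros(d.shape,bool);roi[145:165,215:275]=1
k=roi&~blue(im)&(z>190)&(z<222)&(P[...,0]<556)&(abs(P[...,1]-158)<25)
b=P[k]
for lo in range(470,560,10):
    v=b[(b[:,0]>=lo)&(b[:,0]<lo+10)]
    if len(v):print(lo,v.mean(0).round(1),len(v),v[:,2].max().round(1))
h=P[(z>214)&(z<224)&(abs(P[...,0]-577)<25)&(abs(P[...,1]-163)<25)];print("hub",h.mean(0),h.min(0),h.max(0))
E
```

```text
[201 153  16  31 286] [428.8 114.1 139.4] [464.1 182.6 228.2]
115 66 [447.7 120.1 150. ] [448.6 119.2] [31.3  9.2] 3.3
158 164 [446.7 141.1 167.3] [445.9 148.8] [32.4 68.1] 3.2
172 62 [446.9 135.  197.8] [446.6 145.5] [65.3 20.1] 76.0
480 [484.3 153.  213. ] 12 216.9
490 [494.4 153.2 211.9] 12 217.3
500 [504.8 154.7 208.8] 14 212.0
510 [514.1 152.7 207.8] 13 210.6
520 [524.5 154.3 204.9] 12 207.8
530 [534.8 155.  203.5] 12 208.5
540 [545.3 155.4 202.5] 11 207.4
550 [552.9 156.2 199.8] 7 203.0
hub [577.30035182 159.86962421 217.9911633 ] [561.75429187 143.9260303  214.21320178] [595.57412879 178.01469026 223.40278347]
```

```bash
python3 -m inch '[[[0,0,1.5],[0,0,0],255],[[0,0.02,1.5],[0,0,0],255],[[-1,0,0.6],[0,0,0],255],[[-1.0,0,0],[0,0,0],255],[[0,0,0],[0,0,0],255],[[0,0,0],[0,0,0],255],[[0,0,0],[0,0,0],255]]'; python3 -m inch '[[[-0.2,0,0],[0,0,0],255],[[-0.2,0,0],[0,0,0],255],[[-0.2,0,0],[0,0,0],255],[[0,0,0],[0,0,0],255]]'
```

```text
t: 10.2
eef_pos: [464.3, 155.0, 199.8]
ee_rot: [-0.033, 0.999, 0.0, 0.0]
ft_force: [0.5, -1.3, -1.4]
width: 39.3
t: 10.6
eef_pos: [470.3, 155.5, 199.4]
ee_rot: [-0.033, 0.999, -0.0, 0.0]
ft_force: [-0.4, 0.4, -0.1]
width: 39.4
```

```bash
python3 -m inch '[[[-0.1,0,0],[0,0,0],255],[[-0.1,0,0],[0,0,0],255],[[-0.1,0,0],[0,0,0],255],[[0,0,0],[0,0,0],255]]'; python3 -m inch '[[[-0.1,0,0],[0,0,0],255],[[-0.1,0,0],[0,0,0],255],[[-0.1,0,0],[0,0,0],255],[[0,0,0],[0,0,0],255]]'
```

```text
t: 11.0
eef_pos: [473.2, 155.7, 199.3]
ee_rot: [-0.033, 0.999, -0.0, 0.0]
ft_force: [0.2, 1.6, -0.8]
width: 39.3
t: 11.4
eef_pos: [476.2, 155.9, 199.3]
ee_rot: [-0.033, 0.999, -0.0, 0.0]
ft_force: [0.1, 0.6, -1.5]
width: 39.2
```

```bash
python3 -m inch '[[[-0.1,0,0],[0,0,0],255],[[-0.1,0,0.03],[0,0,0],255],[[-0.1,0,0.03],[0,0,0],255],[[0,0,0],[0,0,0],255]]'; python3 -m inch '[[[-0.1,0,0.02],[0,0,0],255],[[-0.1,0,0.02],[0,0,0],255],[[-0.1,0,0.02],[0,0,0],255],[[0,0,0],[0,0,0],255]]';python3 - <<'E'
from h import *
im,d=arm.get_image("side");cv2.imwrite("pics/c4.png",cv2.resize(im[110:210,190:300],None,fx=7,fy=6,interpolation=cv2.INTER_CUBIC))
E
```

```text
t: 11.8
eef_pos: [479.2, 156.1, 198.6]
ee_rot: [-0.033, 0.999, -0.0, -0.0]
ft_force: [0.3, 0.5, -0.5]
width: 39.1
t: 12.2
eef_pos: [482.2, 156.3, 198.1]
ee_rot: [-0.033, 0.999, -0.0, -0.0]
ft_force: [-0.5, 0.5, -0.7]
width: 39.3
```

View pics/c4.png

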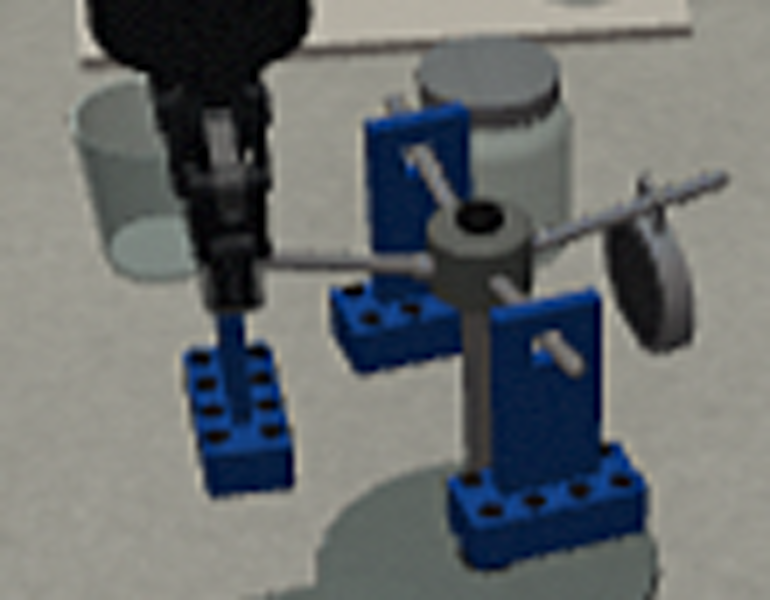

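```bash
for i in 1; do python3 -m inch '[[[-0.15,0,0.03],[0,0,0],255],[[-0.15,0,0.03],[0,0,0],255],[[-0.15,0,0.03],[0,0,0],255],[[0,0,0],[0,0,0],255]]'; done; python3 -m inch '[[[-0.15,0,0.03],[0,0,0],255],[[-0.15,0,0.03],[0,0,0],255],[[-0.15,0,0.03],[0,0,0],255],[[0,0,0],[0,0,0],255]]'
```

```text
t: 12.65
eef_pos: [486.7, 156.6, 197.1]
ee_rot: [-0.033, 0.999, -0.0, -0.0]
ft_force: [0.4, 0.0, -1.6]
width: 39.7
t: 13.05
eef_pos: [491.2, 156.9, 196.3]
ee_rot: [-0.033, 0.999, -0.0, 0.0]
ft_force: [-0.3, -0.7, -0.2]
width: 39.0
```

```bash
python3 -m inch '[[[-0.15,0,0.03],[0,0,0],255],[[-0.15,0,0.03],[0,0,0],255],[[-0.15,0,0.03],[0,0,0],255],[[0,0,0],[0,0,0],255]]'; python3 -m inch '[[[-0.15,0,0.03],[0,0,0],255],[[-0.15,0,0.03],[0,0,0],255],[[-0.15,0,0.03],[0,0,0],255],[[0,0,0],[0,0,0],255]]'
```

```text
t: 13.45
eef_pos: [495.7, 157.2, 195.4]
ee_rot: [-0.033, 0.999, 0.0, -0.0]
ft_force: [0.1, 0.1, -1.3]
width: 39.1
t: 13.85
eef_pos: [500.2, 157.5, 194.4]
ee_rot: [-0.033, 0.999, -0.0, -0.0]
ft_force: [0.4, -1.0, -1.5]
width: 39.4
```

```bash
python3 -m inch '[[[-0.15,0,0.03],[0,0,0],255],[[-0.15,0,0.03],[0,0,0],255],[[-0.15,0,0.03],[0,0,0],255],[[-0.15,0,0.03],[0,0,0],255],[[-0.15,0,0.03],[0,0,0],255],[[-0.15,0,0.03],[0,0,0],255],[[-0.15,0,0.03],[0,0,0],255],[[-0.15,0,0.03],[0,0,0],255],[[0,0,0],[0,0,0],255],[[0,0,0],[0,0,0],255]]'; python3 -m inch '[[[0,0,0.1],[0,0,0],255],[[0,0,0.1],[0,0,0],255],[[0,0,0],[0,0,0],255]]'; python3 -m inch '[[[0,0,0.1],[0,0,0],255],[[0,0,0],[0,0,0],255]]'
python3 - <<'E'
from h import *
im,d=arm.get_image("side");np.save("pics/side5.npy",d);cv2.imwrite("pics/side5.png",im);cv2.imwrite("pics/c5.png",cv2.resize(im[110:210,190:300],None,fx=7,fy=6,interpolation=cv2.INTER_CUBIC))
E
```

```text
t: 14.85
eef_pos: [512.0, 158.3, 192.1]
ee_rot: [-0.033, 0.999, -0.0, -0.0]
ft_force: [0.1, -0.7, -0.4]
width: 39.2
t: 15.15
eef_pos: [511.8, 158.3, 189.9]
ee_rot: [-0.033, 0.999, -0.0, -0.0]
ft_force: [1.4, 0.2, -0.7]
width: 39.5
t: 15.35
eef_pos: [512.1, 158.3, 189.3]
ee_rot: [-0.033, 0.999, 0.0, 0.0]
ft_force: [-0.2, 0.4, 0.0]
width: 39.4
```

View pics/c5.png

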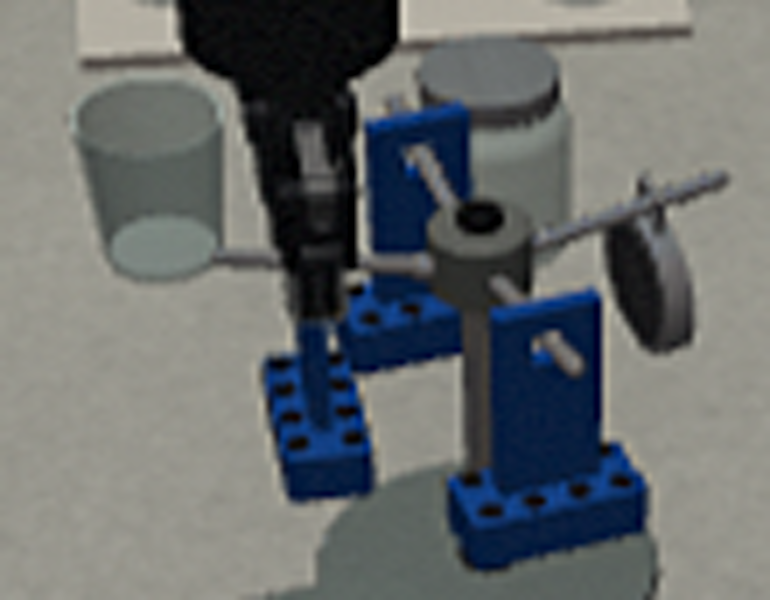

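```bash
python3 -m inch '[[[0,0,0.05],[0,0,0],255],[[0,0,0.05],[0,0,0],255],[[0,0,0],[0,0,0],255]]'; python3 -m inch '[[[0,0,0.05],[0,0,0],255],[[0,0,0.05],[0,0,0],255],[[0,0,0],[0,0,0],255]]'
```

```text
t: 15.7
eef_pos: [512.4, 158.3, 188.7]
ee_rot: [-0.033, 0.999, 0.0, 0.0]
ft_force: [-1.6, -0.7, 4.3]
width: 39.5
t: 16.0
eef_pos: [512.7, 158.4, 188.4]
ee_rot: [-0.033, 0.999, 0.0, 0.001]
ft_force: [-2.2, 0.7, 7.6]
width: 39.4
```

```bash
python3 -m inch '[[[0,0,-0.06],[0,0,0],255],[[0,0,0],[0,0,0],130],[[0,0,0],[0,0,0],125],[[0,0,0],[0,0,0],115],[[0,0,0],[0,0,0],105],[[0,0,0],[0,0,0],90],[[0,0,0],[0,0,0],70],[[0,0,0],[0,0,0],60],[[0,0,0],[0,0,0],60],[[0,0,0],[0,0,0],60]]' 20
python3 - <<'E'
from h import *
im,d=arm.get_image("side");cv2.imwrite("pics/c6.png",cv2.resize(im[110:210,190:300],None,fx=7,fy=6,interpolation=cv2.INTER_CUBIC))
E
```

```text
t: 17.0
eef_pos: [512.0, 158.3, 187.7]
ee_rot: [-0.033, 0.999, 0.0, 0.0]
ft_force: [-0.6, -0.4, 0.3]
width: 65.0
```

View pics/c6.png

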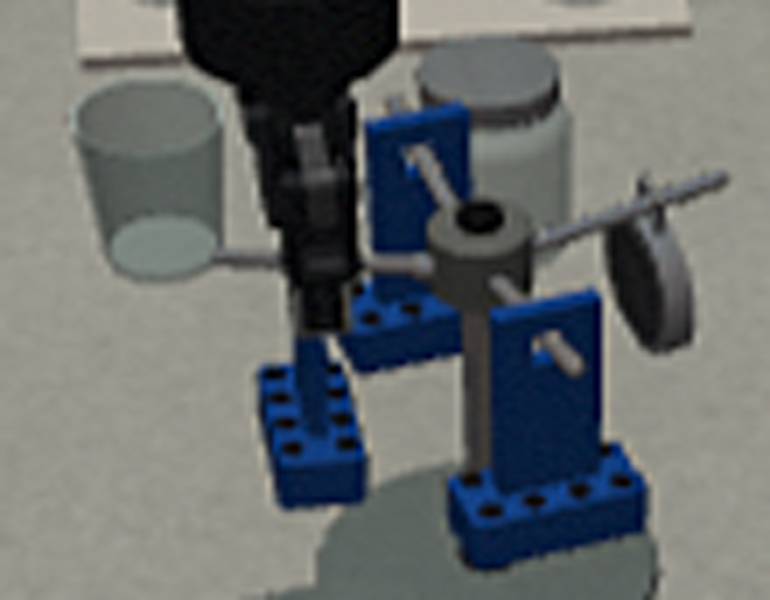

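```bash
python3 -m inch '[[[0,0,-0.5],[0,0,0],60],[[0,0,-1],[0,0,0],60],[[0,0,-2],[0,0,0],60],[[0,0,-3],[0,0,0],60],[[0,0,-4],[0,0,0],60],[[0,0,-4],[0,0,0],60],[[4,0,0],[0,0,0],60],[[4,0,0],[0,0,0],60],[[3,4,0],[0,0,0],60],[[0,4,0],[0,0,0],60],[[0,4,0],[0,0,0],60],[[0,4,0],[0,0,0],60],[[0,0,0],[0,0,0],60],[[0,0,0],[0,0,0],60],[[0,0,0],[0,0,0],60]]'
python3 - <<'E'
from h import *
out=[]
for n in range(2):
    im,d=arm.get_image("side");P=cloud("side",d);m=blue(im);m[:150]=0;m[205:]=0;m[:,:220]=0;m[:,246:]=0
    print(P[m&(d>0)].mean(0).round(1))
t,d2=arm.get_image("top");P=cloud("top",d2);z=P[...,2];roi=np.zeros(z.shape,bool);roi[140:290,140:265]=1
b=P[roi&(z>190)&(z<235)];ctr=np.array([574.5,165.1]);r=np.hypot(*(b[:,:2]-ctr).T);a=np.degrees(np.arctan2(b[:,1]-ctr[1],b[:,0]-ctr[0]))
for c0 in(14,104,-76):
    k=(abs(a-c0)<15)&(r>88)&(r<103);print(c0,a[k].mean().round(1))
p=P[roi&blue(t)&(z>210)&(P[...,0]<545)];print("panel top",p.mean(0).round(1) if len(p) else 0,len(p))
A=cv2.resize(t[140:290,140:270],None,fx=3,fy=3,interpolation=cv2.INTER_CUBIC)
B=cv2.resize(im[110:230,200:310],None,fx=3.5,fy=3.75,interpolation=cv2.INTER_CUBIC)
cv2.imwrite("pics/c7.png",np.hstack([A,B]))
E
```

```text
t: 18.55
eef_pos: [391.8, 310.1, 333.2]
ee_rot: [-0.033, 0.999, -0.0, 0.0]
ft_force: [0.9, 0.1, -0.4]
width: 65.4
[518.1 157.  133.4]
[518.  156.8 133.9]
14 14.3
104 104.4
-76 -75.5
panel top [513.  158.  275.8] 81
```

View pics/c7.png

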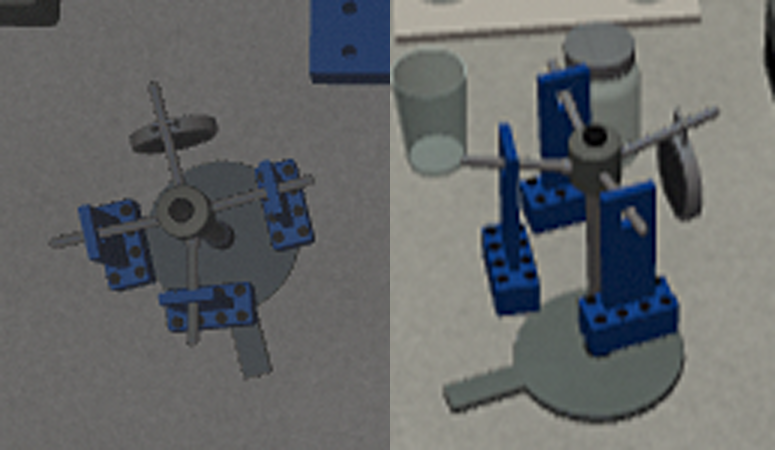

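```bash
python3 -m inch '[[[0,0,0],[0,0,0],60],[[0,0,0],[0,0,0],60],[[0,0,0],[0,0,0],60],[[0,0,0],[0,0,0],60],[[0,0,0],[0,0,0],60]]'; python3 - <<'E'
from h import *
im,d=arm.get_image("side");P=cloud("side",d);m=blue(im);m[:140]=0;m[212:]=0;m[:,:220]=0;m[:,246:]=0
k,l,st,ce=cv2.connectedComponentsWithStats((m&(d>0)).astype(np.uint8));i=1+np.argmax(st[1:,4]);p=P[l==i]
print(p.mean(0).round(1),p.min(0).round(),p.max(0).round())
q=p[(p[:,2]>128)];print(np.polyfit(q[:,2],q[:,0],1),len(q))
for z0 in range(90,225,15):
    v=p[(p[:,2]>=z0)&(p[:,2]<z0+15)]
    if len(v):print(z0,v.mean(0).round(1),len(v))
t,d2=arm.get_image("top");P=cloud("top",d2);z=P[...,2];m=blue(t);m[:228]=0;m[256:]=0;m[:,:190]=0;m[:,230:]=0
for lo,hi in((100,135),(212,228)):
    v=P[m&(z>lo)&(z<hi)];print(lo,len(v),v.mean(0).round(1),np.round(cv2.minAreaRect(v[:,:2].astype(np.float32)),1) if 0 else v.min(0).round(1),v.max(0).round(1))
E
```

```text
t: 19.2
eef_pos: [391.7, 310.6, 332.7]
ee_rot: [-0.033, 0.999, -0.0, -0.0]
ft_force: [-0.0, -0.1, -0.0]
width: 65.0
[517.6 156.2 137.9] [493. 117.  93.] [547. 236. 226.]
[-2.45534431e-02  5.18958799e+02] 161
90 [522.3 160.3  99.6] 50
105 [520.5 154.2 113.1] 98
120 [517.6 163.6 123.7] 180
135 [514.7 151.2 142.4] 23
150 [512.4 143.2 157. ] 19
165 [513.7 141.5 172.9] 21
180 [512.6 145.1 188. ] 19
195 [514.9 139.1 202.6] 16
210 [514.1 152.9 220. ] 40
100 138 [505.8 148.5 122.6] [489.9 124.5 118.5] [526.6 190.  129.6]
212 66 [511.6 159.  222.7] [507.7 140.9 219.2] [516.7 177.5 226.5]
```

```bash
python3 -c "
from station import arm
print(arm.sign_off())"
```

```text
the job is handed in; nothing more can be done
None
```

The carrier is hanging by its eye on the empty branch, which stands over the toe, and I handed the job in at about 19 s; `sign_off` gave no verdict.

I turned the tree about 110° by pushing the empty branch with closed fingers. The top view showed the branch bent sideways by about 0.19 rad. I gripped the standing carrier, lined its eye up with the bent branch and slid it on in small steps. No force above 2 N showed at the end of any sliding step. Lowering it onto the rod gave at most 7.6 N at the wrist, well under the 20 N limit. I then let go and backed the arm away.

Last checks:
- **Branch over toe:** the tree's empty-branch line is at 194.3–194.5°, and the toe is at about 195°.
- **Carrier:** its eye is about 63 mm out from the axis and its top at about 222 mm. It leans by under about 0.05 rad and showed no clear movement between looks.
- **Robot:** touching nothing, with wrist force about zero.
- **Bystanders:** nothing else was moved on purpose, and those near the tree look unchanged. I did not re-measure each one.

Three readings disagreed:
- The two cameras differ by 3–5 mm on absolute position. I relied on the top view and the wrist force.
- One automatic panel-top reading (276 mm) was wrong. It probably picked up part of the arm, and a tighter re-check gave 222.7 mm.
- The foot position gives a slightly different lean from each camera, but both are small.

I viewed 9 pictures.

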